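# Clamp the nut canister shut

### The job

Close the red lid of the clear canister of nuts, then swing its wire bail up over the top of the lid, past centre, until it snaps down and clamps the lid flat onto its seal. Let go, and leave the jar of screws, the torch and the tape roll where they are.

Things in the scene. Friction and masses are not known exactly. Their poses are not given: they have to be found in the camera images.
- canister: Clear round canister of nuts, 100 mm across, rim 105 mm above the table, fixed upright on a plywood board 130 x 130 x 15 mm screwed to the table. Origin: centre of the board's underside, on the table. x points from the canister's front to its lid hinge, y runs along the lid hinge and the bail pivots, z up. The front faces the robot, within 25 degrees.
- lid (a joint): Red lid's hinge angle, rad: 0 = flat on the rim, seal squeezed; about 0.04 = lying loose on the springy rubber seal; pi/2 = upright; 2.0 = leaning back, away from the front, on its stop. It starts between 1.78 and 2.0. Light friction; pushed forward to below about 1.2 it falls shut by itself.
- lid_hinge (a point): Middle of the lid's hinge axis (along canister y), 58 mm behind the canister's centre (canister +x) and 108 mm above the table.
- lid_edge (a point): Middle of the lid's free edge, 110 mm from the hinge axis; with the lid open its highest point, about 0.2 m above the table. The lid is a red disc 104 mm across, 10 mm thick, with a red boss 28 mm wide (y) on top; closed, the boss reaches from x = +10 to +42 mm of the canister and its top stands 142 mm above the table.
- bail (a joint): Wire bail's angle, rad: 0 = at rest, leaning 50 degrees forward in front of the canister; 0.87 = upright; about 1.26 = home, leaning 22 degrees back, its bar pressed on the closed lid's boss; 1.34 = end stop. Springy: resists with up to 12 N at the bar until upright, falls back if released before, snaps home by itself from 1.0 on. It clamps the lid only if that was closed first.
- bail_pivot (a point): Middle of the bail's pivot axis (along canister y), on the canister's centre line, 75 mm above the table. The bail is an arch of 5 mm steel wire, 124 mm wide, with a leg on either side of the canister.
- bail_bar (a point): Centre of the yellow sleeve (10 mm thick, 50 mm long, along canister y) in the middle of the bail's cross bar; it travels on a circle of 78 mm radius about the bail pivot axis: at rest 60 mm in front of that axis (canister -x) and 50 mm above it.
- screw_jar: Jar with a red cap full of screws and plugs, 80 mm across, 141 mm tall, loose; origin at the centre of its underside. Bystander.
- torch: Black pocket torch lying down, 42 x 142 x 42 mm, loose; origin at the centre of its underside. Bystander.
- tape_roll: Roll of dark tape lying flat, 55 mm across, 19 mm tall, loose; origin at the centre of its underside. Bystander.

How it is judged:
By the outcome, as a careful person would: the job done as asked, in the order asked, and still so for the second after the job is handed in, with the robot touching nothing.
It also fails if it takes over 38 s, if anything falls off the work surface, if the arm or the gripper's body presses on something with over 40 N, if the wrist force passes 120 N, or if a joint passes its speed limit or range.

### The arm

A 6-joint arm with a two-finger parallel gripper is mounted at the origin on a cart in front of the work surface, level with it; the furniture and walls round the work are solid. World frame = base frame: x ahead of the robot, y to its left, z up, the work surface at z = 0. Lengths are in m, angles in rad, forces in N, time in s.
With the tool pointing down it reaches from about 0.3 to 0.775 m from the base axis. Payload 14.6 kg.
Tool frame: the origin (TCP) lies at the very end of the fingers, on their centre line; the grasp point (between the pads) lies env.grasp_offset behind it (env.grasp_offset is the distance from the TCP to the grasp point, in m); z points along the fingers, y is the line along which they close (so a half turn about z gives the same grasp; the last joint's range is limited). The gripper opens to 94 mm and grips with 3 to 60 N. Pads are 16 mm wide; open, the fingers measure 119 mm over their backs; the gripper's body (75 mm by 177 mm) begins 78 mm behind the grasp point.
Start: joints at [1.134, 0.3, 1.521, -0, 1.321, -0.067], TCP at [0.199, 0.513, 0.205] pointing down, gripper open.
Joint ranges: [-3.03, 3.03], [-0.79, 2.21], [0.23, 2.52], [-1.04, 4.18], [0, 3.07], [-2.55, 2.55]. Speed limits (rad/s): [2.22, 2.22, 2.57, 3.14, 3.14, 3.14].

### API

Orientations are given as a unit quaternion [w, x, y, z].
In Python, from cell import env, cams gives the robot as it stands. The module is installed in compiled form; this text tells all that it offers.
- The arm moves only by the tool servo_tool, never from a script. Its argument "rows" is a list of rows, each a list of 3 entries, a list of its own where there are three numbers: the opening, from 0 (shut) to 1 (fully open), then the shift along the tool's x, y, z in m, then the turn, a rotation vector about the tool's x, y, z in units of 6 degrees (1.0 is 6 degrees). A call has 1 to 12 rows; each row is the pose to reach, as a shift and turn from the pose commanded when the call began, along the tool's axes at that moment; what a row does not reach only later rows make up. A row lasts 1/10 s, in which the tool goes at most 50 mm and 8.59 degrees, less where a joint would pass 70% of its speed; a pose out of reach is approached as far as the arm can. A call with a gripper value outside its range is refused whole. The fingers move at their own pace and stop on an object; "newtons" is the grip in N (left out, the last holds). Time passes only in rows, so rows that repeat a pose let the fingers close. It gives the time, the measured TCP pose, the force, the opening and the grip force at its end, in the units of the state.
- env.read_state(): the state, without advancing time (a new reading comes with each control period).
- cams.get_image(name): name is "side" or "top"; returns a dict with "img" (400x640x3 uint8, red, green, blue), "fx", "fy", "cx", "cy" (pixels), "R" (3x3) and "t" (3): a world point X has camera coordinates R X + t. Camera axes: x right, y down, z forward; pixel columns grow to the right and rows downward; lengths in m; the calibration is good to about 2 mm. A picture is of the moment at which its call begins. There is no depth.
- env.job_done(): hands the job in; it is judged then, once.
The state is a dict: "time_s": time; "qpos": joint angles; "qd": joint speeds; "tau": joint torques, N m; "eef_pos": TCP position; "ee_rot": TCP orientation; "wrist_force": force on the tool from outside, world axes, zero at the start; "torque": the same for the moment, N m; "finger_gap": finger opening in m; "grip_force": force on a finger pad.
Only numpy, scipy, OpenCV 4.12 (cv2) and the standard library are available. Lean on these libraries where they do the work, as an engineer would, in place of code of your own. Each camera call takes 0.05 s, during which the arm holds its last target. There are 200 camera calls.

## Working session

There is one attempt and no reset: what is moved stays moved. The work goes in short steps, Python scripts to look and compute and a tool call to move; the robot and the scene stay as the last step left them, time stands still between calls to the robot, and variables do not carry over. Pictures are saved under pics/ and viewed, at most 10 in all, crops included, and the job is handed in when it is done.

Besides the shell and the picture viewer there is one more tool, called after ">>>" as name(argument=value, ...), one argument or row to a line, values as JSON. servo_tool: Moves the arm, as the interface text tells. Its arguments: {"type":"object","properties":{"rows":{"type":"array","items":{"type":"array"}},"newtons":{"type":"number"}},"required":["rows"]}

```bash
mkdir -p pics; python3 - <<'E'
from cell import env,cams
import cv2,numpy as np
for n in("side","top"):
    d=cams.get_image(n);cv2.imwrite(f"pics/{n}0.png",d["img"][:,:,::-1])
    print(n,d["fx"],d["cx"],d["cy"],np.round(d["R"],3).tolist(),np.round(d["t"],3))
s=env.read_state();print({k:np.round(v,3).tolist() for k,v in s.items()},env.grasp_offset)
E
```

```text
side 386.0419227448546 322.90882246841886 201.0025116163838 [[-1.0, 0.024, 0.01], [-0.0, 0.38, -0.925], [-0.026, -0.925, -0.38]] [0.557 0.158 0.86 ]
top 478.37643637316927 315.0313740744835 192.26902391013823 [[0.016, -1.0, 0.016], [-0.988, -0.019, -0.156], [0.156, -0.013, -0.988]] [-0.164  0.559  1.294]
{'time_s': 0.1, 'qpos': [1.134, 0.3, 1.522, -0.0, 1.321, -0.067], 'qd': [0.002, -0.001, -0.001, -0.0, 0.0, -0.0], 'tau': [0.0, -53.265, -35.328, 0.071, 0.024, -0.0], 'eef_pos': [0.199, 0.513, 0.205], 'ee_rot': [-0.0, 0.184, 0.983, -0.001], 'wrist_force': [-0.06, -0.554, -0.489], 'torque': [-0.025, -0.012, -0.035], 'grip_force': 0.0, 'finger_gap': 0.094} 0.0188
```

View pics/side0.png

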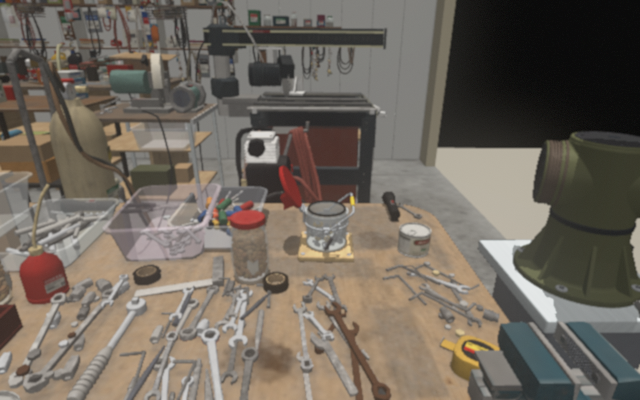

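View pics/top0.png

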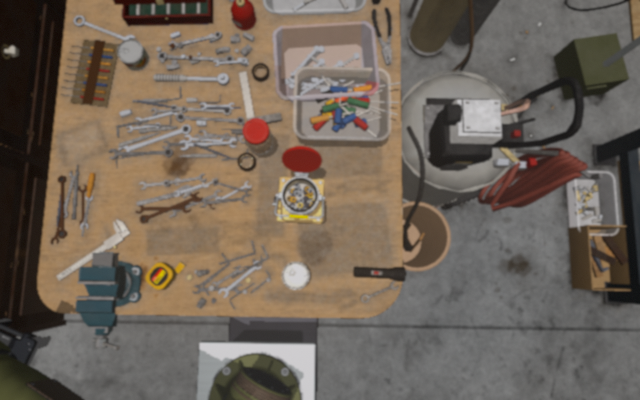

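The top view shows the canister at about (300,197) with its red lid open behind it at (302,160). The board spans about (277-326, 177-222). In the side view the canister is at (327,225), the lid at (290,187) and the yellow sleeve near (352,200). Next I'll measure these.

```bash
cat > h.py <<'E'
import cv2,numpy as np
from cell import env,cams
def proj(d,X):
    c=d["R"]@np.array(X,float)+d["t"];return np.array([d["fx"]*c[0]/c[2]+d["cx"],d["fy"]*c[1]/c[2]+d["cy"]])
def ray(d,p):
    v=d["R"].T@np.array([(p[0]-d["cx"])/d["fx"],(p[1]-d["cy"])/d["fy"],1]);return -d["R"].T@d["t"],v/np.linalg.norm(v)
def onz(d,p,z):
    o,v=ray(d,p);return o+v*(z-o[2])/v[2]
def tri(d1,p1,d2,p2):
    a,u=ray(d1,p1);b,w=ray(d2,p2);k=np.linalg.lstsq(np.c_[u,-w],b-a,rcond=None)[0]
    return (a+u*k[0]+b+w*k[1])/2,np.linalg.norm(a+u*k[0]-b-w*k[1])
def blobs(img,lo,hi,box,mn=6):
    h=cv2.cvtColor(img,cv2.COLOR_RGB2HSV);m=cv2.inRange(h,lo,hi)
    x0,y0,x1,y1=box;k=np.zeros_like(m);k[y0:y1,x0:x1]=m[y0:y1,x0:x1]
    n,l,s,c=cv2.connectedComponentsWithStats(k)
    return k,[(s[i].tolist(),c[i].round(1).tolist()) for i in range(1,n) if s[i,4]>=mn]
E
python3 - <<'E'
from h import *
D={n:cams.get_image(n) for n in("side","top")}
for n,b in(("side",(270,120,370,265)),("top",(260,140,340,230))):
    d=D[n];i=d["img"]
    print(n,"tcp px",proj(d,[.199,.513,.205]),"base",proj(d,[0,0,.2]), "cam",-d["R"].T@d["t"])
    print("yellow",blobs(i,(20,110,110),(35,255,255),b)[1])
    print("board",blobs(i,(10,40,150),(30,160,255),b,15)[1])
    print("red",blobs(i,(172,130,60),(180,255,255),b)[1],blobs(i,(0,130,60),(6,255,255),b)[1])
    x0,y0,x1,y1=b
    c=cv2.resize(i[y0:y1,x0:x1],None,fx=(4 if n=="side" else 6),fy=(4 if n=="side" else 6),interpolation=cv2.INTER_CUBIC)
    cv2.imwrite(f"pics/{n}1.png",c[:600,:800,::-1])
E
```

```text
side tcp px [798.04287829 409.53239926] base [598.17631279 187.6649487 ] cam [0.5787097  0.72157813 0.46708223]
yellow [([350, 196, 5, 10, 41], [352.0, 200.4])]
board [([344, 199, 26, 14, 114], [356.7, 205.5]), ([270, 204, 74, 61, 1455], [290.5, 238.5]), ([349, 211, 21, 20, 169], [361.7, 220.7]), ([328, 227, 42, 38, 590], [351.5, 251.1])]
red [] [([279, 166, 23, 42, 600], [288.9, 188.1])]
top tcp px [ 27.44317533 329.9469746 ] base [244.64580742 422.69886294] cam [ 0.35259106 -0.1373673   1.36757836]
yellow [([315, 179, 3, 3, 7], [316.3, 180.0]), ([279, 182, 4, 7, 11], [280.5, 184.6]), ([319, 183, 5, 11, 26], [321.2, 188.0]), ([307, 194, 6, 4, 19], [309.4, 195.5]), ([278, 202, 6, 11, 36], [280.1, 208.6]), ([301, 204, 2, 4, 7], [301.4, 205.3]), ([313, 207, 7, 8, 13], [316.2, 211.5]), ([282, 214, 36, 9, 141], [298.7, 217.7])]
board [([289, 140, 10, 8, 56], [292.9, 143.1]), ([278, 171, 15, 22, 133], [283.5, 180.9]), ([311, 177, 29, 30, 474], [328.7, 189.3]), ([309, 193, 5, 7, 16], [311.8, 196.5]), ([290, 197, 7, 5, 24], [293.3, 198.8]), ([276, 201, 47, 23, 389], [297.5, 214.7]), ([297, 202, 6, 6, 30], [299.5, 204.6]), ([284, 223, 14, 7, 90], [290.5, 226.0])]
red [] [([260, 140, 6, 4, 15], [261.9, 140.9]), ([282, 146, 40, 26, 816], [301.5, 158.7])]
```

View pics/side1.png

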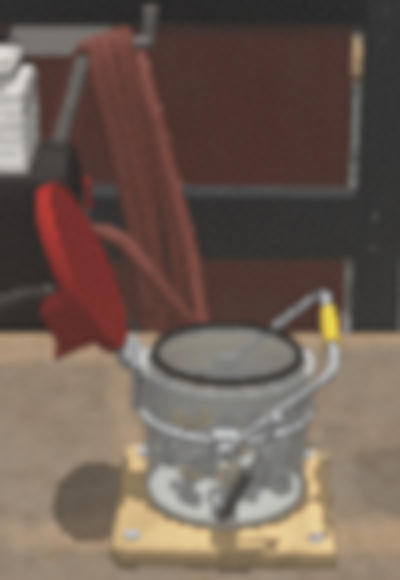

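View pics/top1.png

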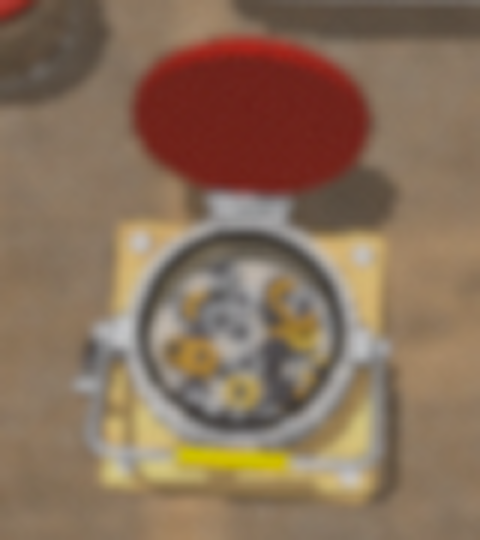

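```bash
python3 - <<'E'
from h import *
S,T=[cams.get_image(n) for n in("side","top")]
tp=lambda c:((c[0]+.5)/6-.5+260,(c[1]+.5)/6-.5+140)
sp=lambda c:((c[0]+.5)/4-.5+270,(c[1]+.5)/4-.5+120)
C=np.array([onz(T,tp(c),.015) for c in((118,222),(388,235),(372,497),(100,487))]);print(C.round(4).tolist(),"ctr",C.mean(0))
e=(C[0]+C[1]-C[2]-C[3]);e2=C[0]+C[3]-C[1]-C[2];print("yaw",np.degrees(np.arctan2(e[1],e[0])),np.degrees(np.arctan2(-e2[0],e2[1])))
# rim centre (inner dark ring)
print("rim",onz(T,tp((241,334)),.105), "rimside",onz(S,sp((228,353)),.105))
b,err=tri(S,(352,200.4),T,tp((235,460)));print("bar",b,err)
for c in((180,457),(290,463)):print("bar end z.125",onz(T,tp(c),.125))
print("lid tip",tri(S,sp((48,186)),T,tp((250,40))))
print("hinge px", )
c=C.mean(0)
for y in(-.03,0,.03,.06,.09,.12):
    th=np.radians(y*0)
yaw=np.arctan2(e[1],e[0])
R=np.array([[np.cos(yaw),-np.sin(yaw)],[np.sin(yaw),np.cos(yaw)]])
def W(x,y,z): return np.r_[c[:2]+R@[x,y],z]
for a in(1.78,1.85,1.92,2.0):
    X=W(.058-.11*np.cos(a),0,.108+.11*np.sin(a));print(a,X.round(3),((proj(S,X)-[270,120]+.5)*4-.5).round(),((proj(T,X)-[260,140]+.5)*6-.5).round())
b0=W(-.06,0,.125);print("bar pred",b0,((proj(S,b0)-[270,120]+.5)*4-.5).round(),((proj(T,b0)-[260,140]+.5)*6-.5).round())
E
```

```text
[[0.6106, -0.0513, 0.015], [0.6067, -0.1807, 0.015], [0.4807, -0.1749, 0.015], [0.4831, -0.0464, 0.015]] ctr [ 0.54528198 -0.11331872  0.015     ]
yaw -2.4344334652218893 -1.3896876279136148
rim [ 0.5437893  -0.11306868  0.105     ] rimside [ 0.54639821 -0.1165426   0.105     ]
bar [ 0.48634412 -0.11221145  0.12573145] 0.0021978086226274694
bar end z.125 [ 0.48620596 -0.0881162   0.125     ]
bar end z.125 [ 0.48445283 -0.13595957  0.125     ]
lid tip (array([ 0.65053104, -0.1161501 ,  0.20808019]), np.float64(0.0022194692196485567))
hinge px
1.78 [ 0.626 -0.117  0.216] [ 89. 173.] [250.  96.]
1.85 [ 0.634 -0.117  0.214] [ 76. 175.] [251.  79.]
1.92 [ 0.641 -0.117  0.211] [ 63. 179.] [252.  64.]
2.0 [ 0.649 -0.118  0.208] [ 49. 185.] [254.  46.]
bar pred [ 0.48533613 -0.11077016  0.125     ] [333. 325.] [232. 460.]
```

The canister is at about (0.545, -0.113) with yaw about -2°, and the lid is at about 1.98 rad. Before going behind the lid, I'll check how close the bins are.

```bash
python3 - <<'E'
from h import *
from scipy.spatial.transform import Rotation as Ro
S,T=[cams.get_image(n) for n in("side","top")]
for s,t in(((268,188),(388,140)),((208,203),(296,136)),((208,242),(296,140))):print(tri(S,s,T,t))
for z in(0,.08,.12):print(z,onz(T,(300,140),z))
s=env.read_state();q=s["ee_rot"];R=Ro.from_quat(np.r_[q[1:],q[0]])
for P in([.695,-.118,.27],[.695,-.118,.175]):print(R.inv().apply(np.array(P)-s["eef_pos"]))
ya=np.radians(-2.);G=Ro.from_matrix(np.c_[[-np.cos(ya),-np.sin(ya),0],[-np.sin(ya),np.cos(ya),0],[0,0,-1]])
print((R.inv()*G).as_rotvec(degrees=True)/6)
cv2.imwrite("pics/bins.png",cv2.resize(S["img"][150:270,90:310],None,fx=3,fy=3)[:,:,::-1])
E
```

```text
(array([ 0.71189309, -0.3569389 ,  0.06535257]), np.float64(0.000669766761166177))
(array([ 0.7604121 , -0.09011491,  0.1171447 ]), np.float64(0.11161778438388471))
(array([ 0.77289013, -0.0887919 ,  0.01975955]), np.float64(0.10600264501526672))
0 [ 0.72418784 -0.10825626  0.        ]
0.08 [ 0.70245033 -0.10995918  0.08      ]
0.12 [ 0.69158158 -0.11081065  0.12      ]
[-0.6906568  -0.40881906 -0.06457222]
[-0.69065855 -0.40879884  0.03042777]
[-1.98447318e-03 -5.14795823e-04 -3.19757922e+00]
```

View pics/bins.png

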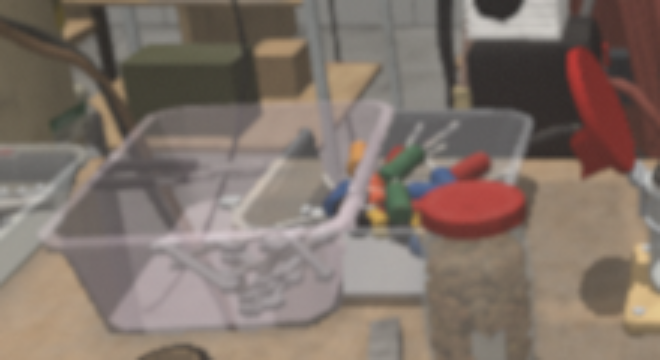

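The grey bin behind is only about 0.07–0.1 m tall and its front is near x = 0.71, so a tool tip at z ≈ 0.17 clears it. I'll move over the scene to behind the lid with the gripper closed.

>>> servo_tool(
  rows=[
    [0, [0, 0, -0.05], [0, 0, 0]],
    [0, [-0.04, -0.025, -0.075], [0, 0, -0.4]],
    [0, [-0.08, -0.05, -0.075], [0, 0, -0.8]],
    [0, [-0.12, -0.075, -0.075], [0, 0, -1.2]],
    [0, [-0.16, -0.1, -0.075], [0, 0, -1.6]],
    [0, [-0.2, -0.12, -0.075], [0, 0, -2]],
    [0, [-0.24, -0.145, -0.075], [0, 0, -2.4]],
    [0, [-0.28, -0.17, -0.075], [0, 0, -2.8]],
    [0, [-0.32, -0.19, -0.075], [0, 0, -3.2]],
    [0, [-0.36, -0.215, -0.075], [0, 0, -3.2]],
    [0, [-0.4, -0.24, -0.075], [0, 0, -3.2]],
    [0, [-0.44, -0.26, -0.075], [0, 0, -3.2]],
  ],
)

```text
time_s: 1.6
eef_pos: [0.5159, 0.1093, 0.2807]
ee_rot: [0.0, 0.018, 1.0, 0.0]
wrist_force: [0.1, -0.0, 1.2]
finger_gap: 0.0018
grip_force: 0.0
```

>>> servo_tool(
  rows=[
    [0, [-0.03, -0.035, 0], [0, 0, 0]],
    [0, [-0.06, -0.07, 0], [0, 0, 0]],
    [0, [-0.09, -0.11, 0], [0, 0, 0]],
    [0, [-0.12, -0.145, 0], [0, 0, 0]],
    [0, [-0.155, -0.185, 0], [0, 0, 0]],
    [0, [-0.188, -0.224, 0], [0, 0, 0]],
    [0, [-0.188, -0.224, 0], [0, 0, 0]],
    [0, [-0.188, -0.224, 0.03], [0, 0, 0]],
    [0, [-0.188, -0.224, 0.06], [0, 0, 0]],
    [0, [-0.188, -0.224, 0.085], [0, 0, 0]],
    [0, [-0.188, -0.224, 0.1], [0, 0, 0]],
    [0, [-0.188, -0.224, 0.1], [0, 0, 0]],
  ],
)

```text
time_s: 2.8
eef_pos: [0.6945, -0.1185, 0.1786]
ee_rot: [-0.002, 0.017, 1.0, 0.0]
wrist_force: [-0.1, -0.8, 0.4]
finger_gap: 0.0009
grip_force: 0.0
```

>>> servo_tool(
  rows=[
    [0, [0.015, 0, 0], [0, 0, 0]],
    [0, [0.03, 0, 0], [0, 0, 0]],
    [0, [0.045, 0, 0], [0, 0, 0]],
    [0, [0.06, 0, 0], [0, 0, 0]],
    [0, [0.075, 0, 0], [0, 0, 0]],
    [0, [0.09, 0, 0], [0, 0, 0]],
    [0, [0.105, 0, 0], [0, 0, 0]],
    [0, [0.12, 0, 0], [0, 0, 0]],
    [0, [0.135, 0, 0], [0, 0, 0]],
    [0, [0.145, 0, 0], [0, 0, 0]],
    [0, [0.145, 0, 0], [0, 0, 0]],
    [0, [0.145, 0, 0], [0, 0, 0]],
  ],
)

```text
time_s: 4.0
eef_pos: [0.5509, -0.1141, 0.1813]
ee_rot: [0.001, 0.017, 1.0, -0.0]
wrist_force: [0.2, 0.2, -0.2]
finger_gap: 0.0001
grip_force: 0.0
```

```bash
python3 - <<'E'
from h import *
S=cams.get_image("side");cv2.imwrite("pics/push.png",cv2.resize(S["img"][100:270,230:400],None,fx=3,fy=3)[:,:,::-1])
E
```

```text
(no output)
```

View pics/push.png

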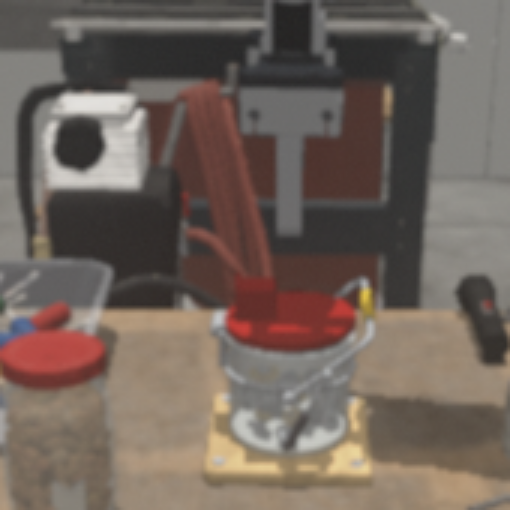

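The lid lies closed on the rim and the fingers are free above it. The yellow bar is still at rest in front, around (366,302) in the crop. Now I'll move in front of the bar and down.

>>> servo_tool(
  rows=[
    [0, [0.03, 0, 0], [0, 0, 0]],
    [0, [0.06, 0, 0], [0, 0, 0]],
    [0, [0.095, 0, 0], [0, 0, 0]],
    [0, [0.095, 0, 0], [0, 0, 0]],
    [0, [0.095, 0, 0.025], [0, 0, 0]],
    [0, [0.095, 0, 0.05], [0, 0, 0]],
    [0, [0.095, 0, 0.07], [0, 0, 0]],
    [0, [0.095, 0, 0.07], [0, 0, 0]],
    [0, [0.095, 0, 0.07], [0, 0, 0]],
  ],
)

```text
time_s: 4.95
eef_pos: [0.4561, -0.1108, 0.111]
ee_rot: [0.0, 0.017, 1.0, 0.0]
wrist_force: [0.1, 0.6, 0.4]
finger_gap: 0.0003
grip_force: 0.0
```

>>> servo_tool(
  rows=[
    [0, [-0.016, 0, 0], [0, 0, 0]],
    [0, [-0.026, 0, -0.0095], [0, 0, 0]],
    [0, [-0.036, 0, -0.017], [0, 0, 0]],
    [0, [-0.046, 0, -0.0225], [0, 0, 0]],
    [0, [-0.056, 0, -0.027], [0, 0, 0]],
    [0, [-0.066, 0, -0.03], [0, 0, 0]],
    [0, [-0.076, 0, -0.0325], [0, 0, 0]],
    [0, [-0.086, 0, -0.0345], [0, 0, 0]],
    [0, [-0.094, 0, -0.0345], [0, 0, 0]],
    [0, [-0.094, 0, -0.0345], [0, 0, 0]],
    [0, [-0.094, 0, -0.0345], [0, 0, 0]],
  ],
)

```text
time_s: 6.05
eef_pos: [0.5492, -0.114, 0.1452]
ee_rot: [0.0, 0.017, 1.0, -0.0]
wrist_force: [0.0, -0.1, -0.2]
finger_gap: 0.0007
grip_force: 0.0
```

```bash
python3 - <<'E'
from h import *
S=cams.get_image("side");cv2.imwrite("pics/bail.png",cv2.resize(S["img"][150:270,240:400],None,fx=4,fy=4)[:,:,::-1])
print(blobs(S["img"],(20,110,110),(35,255,255),(270,150,370,230))[1])
a=np.radians(-2)
for th in(0,.5,.87,1.0,1.26,1.34):
    f=th-np.radians(50);x=.078*np.sin(f);print(th,proj(S,[.5455+x*np.cos(a),-.113+x*np.sin(a),.075+.078*np.cos(f)]).round(1))
print({k:np.round(env.read_state()[k],3) for k in("eef_pos","wrist_force","time_s")})
E
```

```text
[([312, 187, 5, 8, 32], [314.1, 190.8])]
0 [352.7 200.9]
0.5 [339.6 191.7]
0.87 [327.4 189.4]
1.0 [323.1 189.6]
1.26 [314.6 191.6]
1.34 [312.1 192.6]
{'eef_pos': array([ 0.549, -0.114,  0.145]), 'wrist_force': array([-0.344,  0.036, -0.091]), 'time_s': np.float64(6.1)}
```

View pics/bail.png

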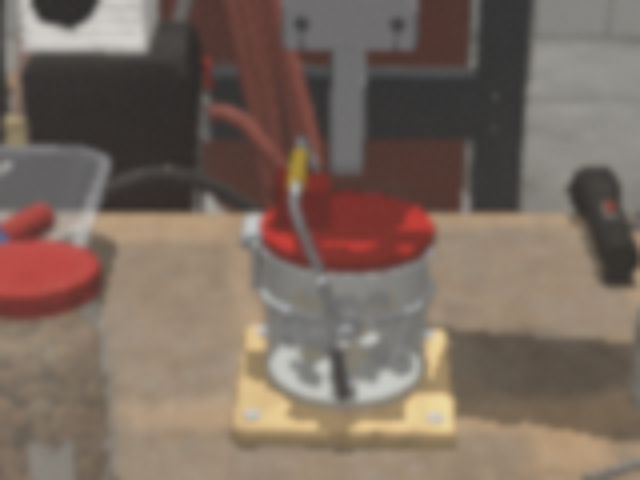

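The bail is home: the sleeve is at (314,191), and 1.26 rad predicts (314.6,191.6). The lid looks flat. I'll back off upward, clear of everything.

>>> servo_tool(
  rows=[
    [0, [0.01, 0, -0.02], [0, 0, 0]],
    [0, [0.03, 0, -0.05], [0, 0, 0]],
    [0, [0.06, 0, -0.08], [0, 0, 0]],
    [0, [0.1, 0, -0.12], [0, 0, 0]],
    [0, [0.14, 0, -0.14], [0, 0, 0]],
    [0, [0.14, 0, -0.14], [0, 0, 0]],
    [0, [0.14, 0, -0.14], [0, 0, 0]],
  ],
)

```text
time_s: 6.8
eef_pos: [0.4091, -0.1092, 0.2857]
ee_rot: [0.001, 0.018, 1.0, -0.0]
wrist_force: [0.1, -0.1, 0.0]
finger_gap: 0.0003
grip_force: 0.0
```

```bash
python3 - <<'E'
from h import *
S=cams.get_image("side");b=blobs(S["img"],(20,110,110),(35,255,255),(270,150,370,230))[1];s=env.read_state()
print(b,s["time_s"],s["eef_pos"],s["wrist_force"])
if b and abs(b[0][1][0]-314.1)<1: print(env.job_done())
E
```

```text
[([312, 187, 5, 8, 37], [313.9, 190.6])] 6.85 [ 0.40945632 -0.10912038  0.28466938] [ 1.17891909  0.0412928  -0.20321995]
the job is handed in; nothing more can be done
None
```

The lid is closed, the bail is snapped home over it and still there after the arm backed off, the jar, torch and tape roll were not touched, and the job was handed in at 6.9 s.

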